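# Proof-pull a resin link charm on the bench pull gauge

### The job

Proof-test the blue charm that lies slack on the bench pull tester: draw the orange handle out until the pointer stands in the green band (a pull of about 12 N on the charm, never as far as the red zone at 18 N), keep it there for two seconds, then ease the handle back until it is fully home, without letting it snap back. After that lift the charm off its pins and set it down flat inside the white tray, not dropping it, and do not disturb the glitter jars or the spare charms.

Things in the scene. Friction and masses are not known exactly. Their poses are not given: they have to be found in the camera images.
- tester: bench pull tester fixed to the table: grey base plate 80 x 400 x 12 mm along its own y axis, z up; origin on the table, on its middle line. A gauge case (56 x 115 mm, top 45 mm above the table) slides along -y. Its sprung rod has an upright hook pin 85 mm to +y of the origin; farther to +y, at an unmeasured place, is the anchor pin. Pins 8 mm thick, 35 to 47 mm above the table
- green_band (a point): centre of the green band (10 to 14 N, 13 mm long in y, 46 mm wide) on the white scale on the gauge case's top; moves with the case, axes as the tester's. A black pointer bar lies across the scale and moves to +y over it as the spring is drawn; at rest it stands 37 mm to -y of this point. The red zone (from 18 N) starts 20 mm to +y. The slide itself drags less than 1 N
- grip (a point): middle of the gripping part of the orange handle paddle at the case's -y end, 78 mm above the table; moves with the case, axes as the tester's. The paddle is upright, 14 mm thick along y, 50 mm wide along x, its top 95 mm above the table; no other part of the tester is higher than 52 mm
- gauge (a joint): how far the gauge case is drawn out along the tester's -y, m: 0 fully home against its stop, 0.095 at the far stop. It stays where it is left unless the spring is drawn
- charm: blue link charm under test, loose, about 30 g: disc 40 mm across, 7 mm thick, between two oval wire links along its y (108 mm long over all, links 20 mm wide, wire 4 mm); origin at the centre of the underside, z up. It starts slack, 35 mm above the table, links over the hook pin (-y) and anchor pin (+y), with 5 to 23 mm of play. Lift over 15 mm to free it; below the disc 20 mm are free
- tray: white plastic tray for passed charms, fixed, 150 x 170 mm (x, y), 22 mm high, wall 5 mm, floor 5 mm thick, empty at the start; origin under its centre on the table, z up
- jar_pink: pink glitter jar, clear, 40 mm across, 19 mm high, loose bystander; origin at the centre of its underside
- jar_blue: dark blue glitter jar, clear, 40 mm across, 19 mm high, loose bystander; origin at the centre of its underside
- jar_white: white glitter jar, clear, 40 mm across, 19 mm high, loose bystander; origin at the centre of its underside
- spare_red: spare red link charm of the same shape as the one under test, loose bystander on a sheet of paper on the table; origin under its disc's centre
- spare_green: spare green link charm of the same shape as the one under test, loose bystander on a sheet of paper on the table; origin under its disc's centre

How it is judged:
By the outcome, as a careful person would: the job done as asked, in the order asked, and still so for the second after the job is handed in, with the robot touching nothing.
It also fails if it takes over 58 s, if anything falls off the work surface, if the arm or the gripper's body presses on something with over 40 N, if the wrist force passes 120 N, or if a joint passes its speed limit or range.

### The arm

A 7-joint arm with a two-finger parallel gripper is mounted at the origin on the work surface. World frame = base frame: x ahead of the robot, y to its left, z up, the work surface at z = 0. Lengths are in mm, angles in rad, forces in N, time in s.
With the tool pointing down it reaches from about 350 to 900 mm from the base axis. Payload 7.2 kg.
Tool frame: the origin (TCP) lies at the very end of the fingers, on their centre line; the grasp point (between the pads) lies 19 mm behind it; z points along the fingers, y is the line along which they close (so a half turn about z gives the same grasp; the last joint's range is limited). The gripper opens to 85 mm and grips with 20 to 120 N. Pads are 22 mm wide; open, the fingers measure 114 mm over their backs; the gripper's body (76 mm by 85 mm) begins 54 mm behind the grasp point. The pads swing forward as they close: fully open they stand 13 mm farther back than shut.
Start: joints at [-1.32, 0.411, -0.013, 1.596, 0.006, 1.134, -0.082], TCP at [195.901, 593.508, 231.297] pointing down, gripper open.
Joint ranges: [-2.95, 2.95], [-0.29, 1.99], [-1.47, 1.44], [0.14, 2.54], [-1.03, 4.17], [0.13, 1.85], [-2.86, 2.86]. Speed limits (rad/s): [2.39, 2.39, 3.01, 3.01, 3.14, 3.14, 3.14].

### API

Orientations are given as [roll, pitch, yaw] about the fixed x, y, z axes, in that order (R = Rz(yaw) Ry(pitch) Rx(roll)).
In Python, from station import bot, viewer gives the robot as it stands.
- The arm moves only by the tool servo_tool, never from a script. Its argument "commands" is a list that holds one entry, the list of rows, each a list of 5 numbers: the shift along the world's x, y, z each as a share of 0.06 m, from -1 to 1, then the turn about the world's z as a share of 0.1 rad, from -1 to 1, then the opening, from 0 (shut) to 1 (fully open). A call has 1 to 8 rows; each row shifts and turns the commanded pose from where the row before left it; what a row does not reach is not made up. A row lasts 1/8 s, in which the tool goes at most 62.5 mm and 10.7 degrees, less where a joint would pass 70% of its speed; a pose out of reach is approached as far as the arm can. A call with a number of a shift or a turn outside -1 to 1 is refused whole. A call with a gripper value outside its range is refused whole. The fingers move at their own pace and stop on an object; "force" is the grip in N (left out, the last holds). Time passes only in rows, so rows that do not move let the fingers close. It gives the time, the measured TCP pose, the force, the opening and the grip force at its end, in the units of the state.
- bot.sense(): the state, without advancing time (a new reading comes with each control period).
- viewer.read_camera(name): name is "scene" or "top"; returns a dict with "img" (420x560x3 uint8, red, green, blue), "fx", "fy", "cx", "cy" (pixels), "R" (3x3) and "t" (3): a world point X has camera coordinates R X + t. Camera axes: x right, y down, z forward; pixel columns grow to the right and rows downward; lengths in mm; the calibration is good to about 2 mm. A picture is of the moment at which its call begins. There is no depth.
- bot.job_done(): hands the job in; it is judged then, once.
The state is a dict: "time_s": time; "joint_pos": joint angles; "joint_vel": joint speeds; "joint_torque": joint torques, N m; "position": TCP position; "ee_rot": TCP orientation; "wrist_force": force on the tool from outside, world axes, zero at the start; "torque": the same for the moment, N m; "gripper_width": finger opening in mm; "grasp_force": force on a finger pad.
Only numpy, scipy, OpenCV 4.12 (cv2) and the standard library are available. Lean on these libraries where they do the work, as an engineer would, in place of code of your own. Each camera call takes 0.05 s, during which the arm holds its last target. There are 200 camera calls.

## Working session

There is one attempt and no reset: what is moved stays moved. The work goes in short steps, Python scripts to look and compute and a tool call to move; the robot and the scene stay as the last step left them, time stands still between calls to the robot, and variables do not carry over. Pictures are saved under pics/ and viewed, at most 10 in all, crops included, and the job is handed in when it is done.

Besides the shell and the picture viewer there is one more tool, called by a JSON object that holds its "method" and its "body", one argument or row to a line. servo_tool: Moves the arm, as the interface text tells. Its arguments: {"type":"object","properties":{"commands":{"type":"array"},"force":{"type":"number"}},"required":["commands"]}

```bash
mkdir -p pics; cat > h.py <<'E'
import numpy as np, cv2
from station import bot, viewer
def cam(n): return viewer.read_camera(n)
def ray(c,u,v,z):
    R=np.array(c["R"]);t=np.array(c["t"]).ravel()
    d=R.T@np.array([(u-c["cx"])/c["fx"],(v-c["cy"])/c["fy"],1]);o=-R.T@t
    return o+d*(z-o[2])/d[2]
def proj(c,X):
    p=np.array(c["R"])@np.array(X,float)+np.array(c["t"]).ravel()
    return p[0]/p[2]*c["fx"]+c["cx"],p[1]/p[2]*c["fy"]+c["cy"]
def save(c,n): cv2.imwrite("pics/"+n,c["img"][:,:,::-1])
E
python3 - <<'E'
from h import *
for n in("top","scene"):
    c=cam(n);save(c,n+"0.png");R=np.array(c["R"]);print(n,c["fx"],c["cx"],c["cy"],(-R.T@np.array(c["t"]).ravel()).round(),R.round(2).tolist())
s=bot.sense();print(s)
E
```

```text
top 465.492763033559 282.7176234785729 207.00235325256068 [ 358.  -80. 1242.] [[-0.0, -1.0, 0.01], [-0.99, -0.0, -0.17], [0.17, -0.01, -0.99]]
scene 485.46904561755906 278.9652171167455 207.50168540989506 [1623. -345.  825.] [[0.27, 0.96, -0.01], [0.54, -0.16, -0.83], [-0.8, 0.22, -0.56]]
{'time_s': 0.1, 'joint_pos': array([-1.32019589,  0.41182888, -0.01272567,  1.5969787 ,  0.00560309,
        1.13431708, -0.08220298]), 'joint_vel': array([-0.00056278, -0.00114389, -0.00070592,  0.00068088, -0.00044302,
       -0.00181397,  0.00058327]), 'joint_torque': array([ 3.21181804e-03, -6.01826406e+01,  6.84746560e-01, -3.00095630e+01,
        1.41108851e-02,  6.29430506e-03, -1.49621985e-05]), 'position': array([195.77767043, 593.05764193, 230.52400123]), 'ee_rot': array([-3.14009987e+00,  1.03352714e-04,  2.82282743e+00]), 'wrist_force': array([ 0.37603377,  0.74003966, -0.81227579]), 'torque': array([0.02776186, 0.03172263, 0.04049993]), 'grasp_force': 0.0, 'gripper_width': 85.10477902955195}
```

View pics/top0.png

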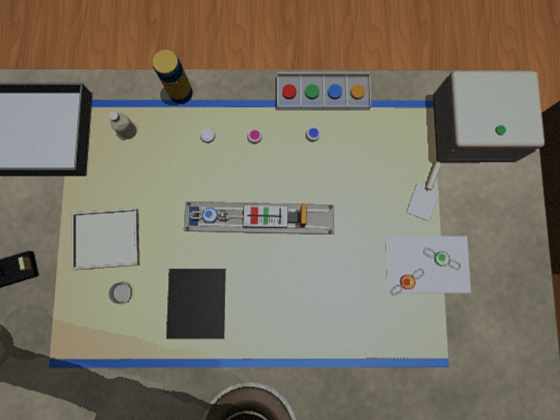

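View pics/scene0.png

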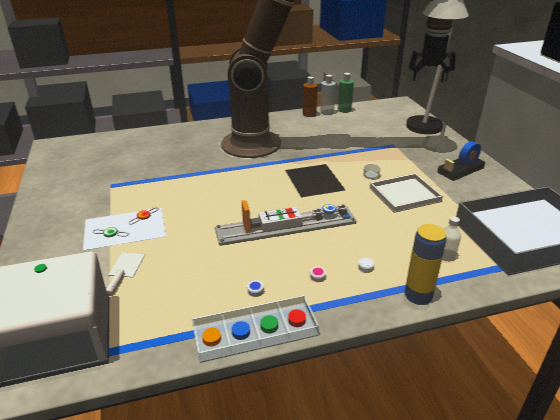

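The top view shows the tester running along the image columns 185–333 at row ~218 (paddle at 304,215; charm disc at 209,215). The tray is at (106,240), with jars and spares well clear. Next I'll zoom in and measure.

```bash
cat >> h.py <<'E'
def blob(c,lo,hi,box,name="",zs=(),v=1):
    x0,y0,x1,y1=box;h=cv2.cvtColor(c["img"],cv2.COLOR_RGB2HSV)[y0:y1,x0:x1]
    m=cv2.inRange(h,np.array(lo),np.array(hi));n,l,st,ce=cv2.connectedComponentsWithStats(m)
    if n<2: print(name,"none");return None
    i=1+np.argmax(st[1:,4]);u,w=ce[i]+[x0,y0]
    if v: print(name,"px",(round(u,1),round(w,1)),"bbox",(st[i,:4]+[x0,y0,0,0]).tolist(),"n",st[i,4],[ray(c,u,w,z).round(1).tolist() for z in zs])
    return u,w
E
python3 - <<'E'
from h import *
t=cam("top");s=cam("scene")
T=(180,195,340,240);S=(205,190,365,250)
for c,B in((t,T),(s,S)):
    blob(c,(8,150,90),(22,255,255),B,"orange",(95,78))
    blob(c,(100,120,60),(125,255,255),B,"blue",(35,42))
    blob(c,(50,100,60),(85,255,255),B,"green",(45,))
    blob(c,(0,150,60),(5,255,255),B,"red",(45,))
# tester plate / tray
for nm,pts,z in(("plate",[(185,201),(333,205),(333,235),(184,231)],12),("tray",[(74,212),(137,209),(139,265),(74,268)],22)):
    P=np.array([ray(t,u,v,z) for u,v in pts]);print(nm,P[:,:2].round().tolist(),P.mean(0).round(1))
a=cv2.resize(t["img"][190:245,175:345],None,fx=4.7,fy=4.7,interpolation=cv2.INTER_CUBIC)
b=cv2.resize(s["img"][185:250,205:375],None,fx=4.7,fy=4.7,interpolation=cv2.INTER_CUBIC)
cv2.imwrite("pics/z1.png",np.vstack([a,b])[:,:,::-1])
E
```

```text
orange px (np.float64(303.1), np.float64(213.7)) bbox [301, 205, 6, 19] n 89 [[539.7, -138.5, 95.0], [542.4, -139.4, 78.0]]
blue px (np.float64(192.7), np.float64(221.9)) bbox [189, 218, 9, 7] n 41 [[527.4, 147.4, 35.0], [526.5, 146.1, 42.0]]
green px (np.float64(265.5), np.float64(211.0)) bbox [264, 208, 4, 7] n 28 [[554.8, -43.1, 45.0]]
red px (np.float64(253.8), np.float64(219.6)) bbox [251, 216, 7, 8] n 46 [[532.3, -12.8, 45.0]]
orange px (np.float64(245.7), np.float64(215.5)) bbox [242, 200, 8, 33] n 182 [[590.6, -147.0, 95.0], [566.6, -142.4, 78.0]]
blue px (np.float64(330.0), np.float64(207.5)) bbox [327, 206, 7, 4] n 18 [[535.0, 113.8, 35.0], [544.6, 109.7, 42.0]]
green px (np.float64(280.9), np.float64(216.5)) bbox [279, 215, 5, 4] n 17 [[552.5, -40.0, 45.0]]
red px (np.float64(289.9), np.float64(212.6)) bbox [286, 208, 9, 10] n 50 [[541.0, -10.1, 45.0]]
plate [[587.0, 174.0], [577.0, -223.0], [496.0, -222.0], [506.0, 174.0]] [541.5 -24.2  12. ]
tray [[556.0, 465.0], [564.0, 299.0], [416.0, 286.0], [409.0, 453.0]] [486.1 375.6  22. ]
```

View pics/z1.png

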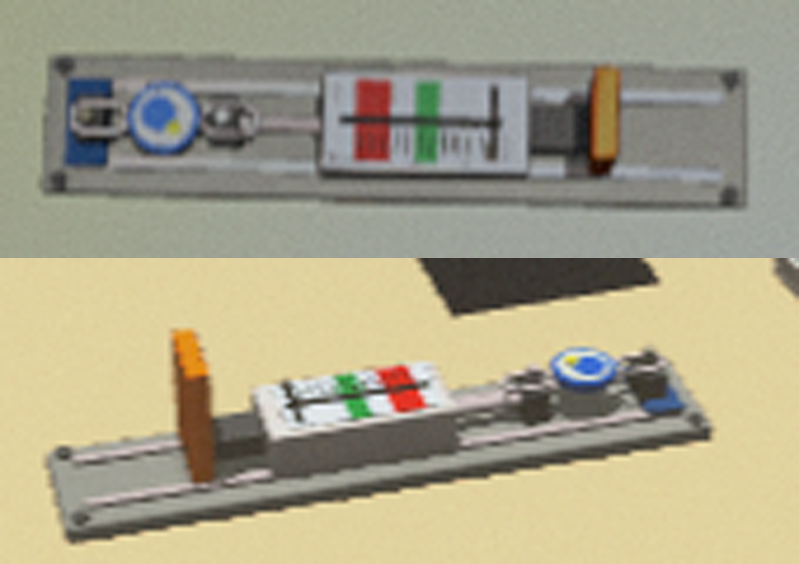

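The zoom confirms the tester's yaw is about -0.025 rad. The paddle top centre is at about (538,-140), and it lies on the plate axis extended (538.6). The pointer is at rest to the handle side of the green band. Moving above the paddle.

{"method": "servo_tool", "body": {
  "commands": [
    [[0.36,-0.76,-0.08,0.18,1],[0.36,-0.76,-0.08,0.18,1],[0.36,-0.76,-0.08,0.18,1],[0.36,-0.76,-0.08,0.18,1],[0.36,-0.76,-0.08,0.18,1],[0.36,-0.76,-0.08,0.18,1],[0.36,-0.76,-0.08,0.18,1],[0.36,-0.76,-0.08,0.18,1]]
  ],
  "force": 40
}}

```text
time_s: 1.2
position: [369.2, 227.2, 192.9]
ee_rot: [3.141, 0.0, 2.967]
wrist_force: [0.8, -0.0, 0.3]
gripper_width: 85.1
grasp_force: 0.0
```

{"method": "servo_tool", "body": {
  "commands": [
    [[0.36,-0.76,-0.08,0.19,1],[0.36,-0.76,-0.08,0.19,1],[0.36,-0.76,-0.08,0.19,1],[0.36,-0.76,-0.08,0.19,1],[0.36,-0.76,-0.08,0.19,1],[0.36,-0.76,-0.08,0.19,1],[0.36,-0.76,-0.08,0.19,1],[0.3,-0.75,-0.08,0.19,1]]
  ]
}}

```text
time_s: 2.2
position: [538.6, -136.9, 154.3]
ee_rot: [3.142, 0.0, 3.12]
wrist_force: [0.5, -0.2, 0.8]
gripper_width: 85.4
grasp_force: 0.0
```

{"method": "servo_tool", "body": {
  "commands": [
    [[0,0,0,0,1],[0,0,0,0,1]]
  ]
}}

```text
time_s: 2.45
position: [537.5, -135.0, 154.1]
ee_rot: [3.141, -0.001, 3.118]
wrist_force: [-0.1, -0.2, -0.5]
gripper_width: 85.7
grasp_force: 0.0
```

{"method": "servo_tool", "body": {
  "commands": [
    [[0,-0.08,-0.3,0,0.6],[0,0,-0.3,0,0.6],[0,0,-0.3,0,0.6],[0,0,-0.3,0,0.6],[0,0,-0.3,0,0.6],[0,0,-0.08,0,0.6],[0,0,0,0,0.6],[0,0,0,0,0.5]]
  ]
}}

```text
time_s: 3.45
position: [538.4, -140.5, 60.3]
ee_rot: [-3.141, 0.001, 3.119]
wrist_force: [0.3, 0.3, -1.3]
gripper_width: 42.5
grasp_force: 0.0
```

{"method": "servo_tool", "body": {
  "commands": [
    [[0,0,0,0,0.35],[0,0,0,0,0.28],[0,0,0,0,0.22],[0,0,0,0,0.15],[0,0,0,0,0],[0,0,0,0,0],[0,0,0,0,0],[0,0,0,0,0]]
  ],
  "force": 40
}}

```text
time_s: 4.45
position: [538.0, -140.3, 59.9]
ee_rot: [3.142, 0.0, 3.119]
wrist_force: [-1.0, 0.9, 4.6]
gripper_width: 14.2
grasp_force: 39.7
```

```bash
python3 - <<'E'
from h import *
t=cam("top");s=cam("scene")
a=cv2.resize(t["img"][190:245,175:345],None,fx=4.7,fy=4.7,interpolation=cv2.INTER_CUBIC)
b=cv2.resize(s["img"][185:250,205:375],None,fx=4.7,fy=4.7,interpolation=cv2.INTER_CUBIC)
cv2.imwrite("pics/z2.png",np.vstack([a,b])[:,:,::-1])
print(bot.sense()["position"],bot.sense()["wrist_force"])
blob(s,(50,100,60),(85,255,255),(205,190,365,250),"green",(45,))
E
```

```text
[ 538.00004907 -140.33761192   59.92072806] [-1.17827626  0.8930829   4.48353327]
green px (np.float64(277.6), np.float64(211.5)) bbox [276, 210, 4, 4] n 13 [[525.8, -41.9, 45.0]]
```

View pics/z2.png

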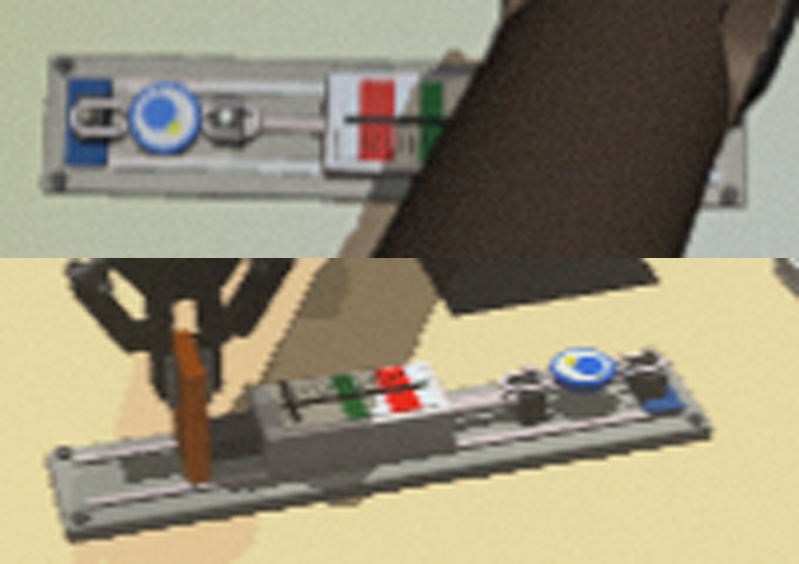

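Gripped at 14.2 mm, case home, and the pointer is visible in the scene view (~267,270 px). Drawing out slowly along the axis.

{"method": "servo_tool", "body": {
  "commands": [
    [[-0.001,-0.04,0,0,0],[-0.001,-0.04,0,0,0],[-0.001,-0.04,0,0,0],[-0.001,-0.04,0,0,0]]
  ]
}}

```text
time_s: 5.05
position: [537.7, -150.0, 59.9]
ee_rot: [3.142, 0.0, 3.119]
wrist_force: [-1.5, 1.0, 4.8]
gripper_width: 13.4
grasp_force: 39.7
```

{"method": "servo_tool", "body": {
  "commands": [
    [[-0.001,-0.04,0,0,0],[-0.001,-0.04,0,0,0],[-0.001,-0.04,0,0,0],[-0.001,-0.04,0,0,0]]
  ]
}}

```text
time_s: 5.55
position: [537.6, -159.0, 59.9]
ee_rot: [3.141, 0.0, 3.119]
wrist_force: [-0.9, 3.0, 5.7]
gripper_width: 13.6
grasp_force: 39.8
```

{"method": "servo_tool", "body": {
  "commands": [
    [[-0.001,-0.04,0,0,0],[-0.001,-0.04,0,0,0],[-0.001,-0.04,0,0,0],[-0.001,-0.04,0,0,0]]
  ]
}}

```text
time_s: 6.05
position: [537.4, -167.8, 59.9]
ee_rot: [3.14, -0.0, 3.12]
wrist_force: [-1.1, 4.8, 7.1]
gripper_width: 13.2
grasp_force: 39.9
```

{"method": "servo_tool", "body": {
  "commands": [
    [[-0.001,-0.04,0,0,0],[-0.001,-0.04,0,0,0],[-0.001,-0.04,0,0,0],[-0.001,-0.04,0,0,0],[-0.001,-0.04,0,0,0],[0,0,0,0,0]]
  ]
}}

```text
time_s: 6.8
position: [537.1, -178.9, 59.9]
ee_rot: [3.139, -0.0, 3.12]
wrist_force: [-1.9, 7.3, 7.0]
gripper_width: 13.8
grasp_force: 40.1
```

```bash
python3 - <<'E'
from h import *
s=cam("scene")
b=cv2.resize(s["img"][185:250,205:335],None,fx=6,fy=6,interpolation=cv2.INTER_CUBIC)
cv2.imwrite("pics/z3.png",b[:,:,::-1])
print(bot.sense()["position"],bot.sense()["wrist_force"])
E
```

```text
[ 537.09229936 -178.81748575   59.85979048] [-1.01253854  7.05722547  8.14144727]
```

View pics/z3.png

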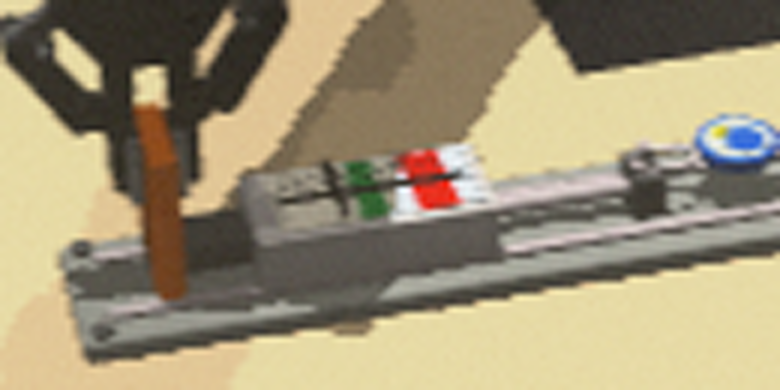

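The pointer (338,188) is short of the green band's centre (368,188) by 30 crop px, or about 15 mm. Force is about 7 N. Drawing 14 mm more.

{"method": "servo_tool", "body": {
  "commands": [
    [[-0.001,-0.04,0,0,0],[-0.001,-0.04,0,0,0],[-0.001,-0.04,0,0,0],[-0.001,-0.04,0,0,0],[-0.001,-0.04,0,0,0],[-0.001,-0.03,0,0,0],[0,0,0,0,0],[0,0,0,0,0]]
  ]
}}

```text
time_s: 7.85
position: [536.8, -191.2, 59.9]
ee_rot: [3.137, -0.001, 3.121]
wrist_force: [-1.8, 11.4, 8.9]
gripper_width: 13.4
grasp_force: 40.3
```

```bash
python3 - <<'E'
from h import *
s=cam("scene")
b=cv2.resize(s["img"][200:230,230:310],None,fx=8,fy=8,interpolation=cv2.INTER_CUBIC)
cv2.imwrite("pics/z4.png",b[:,:,::-1])
print(bot.sense()["position"],bot.sense()["wrist_force"])
E
```

```text
[ 536.80575047 -191.21823746   59.82970381] [-2.20267039  9.92759593  8.88085708]
```

View pics/z4.png

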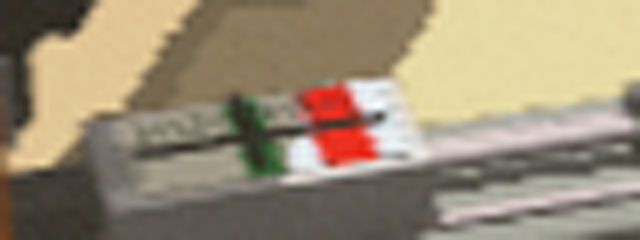

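The pointer (253,132) stands in the green band, near its middle (~256,134). A 1 mm trim, then hold over 2.5 s.

{"method": "servo_tool", "body": {
  "commands": [
    [[0,-0.015,0,0,0],[0,0,0,0,0],[0,0,0,0,0],[0,0,0,0,0],[0,0,0,0,0],[0,0,0,0,0],[0,0,0,0,0],[0,0,0,0,0]]
  ]
}}

```text
time_s: 8.9
position: [536.8, -192.0, 59.9]
ee_rot: [3.137, -0.001, 3.121]
wrist_force: [-2.1, 11.5, 10.0]
gripper_width: 13.5
grasp_force: 40.3
```

{"method": "servo_tool", "body": {
  "commands": [
    [[0,0,0,0,0],[0,0,0,0,0],[0,0,0,0,0],[0,0,0,0,0],[0,0,0,0,0],[0,0,0,0,0],[0,0,0,0,0],[0,0,0,0,0]]
  ]
}}

```text
time_s: 9.9
position: [536.8, -192.0, 59.9]
ee_rot: [3.137, -0.001, 3.121]
wrist_force: [-1.8, 11.5, 9.9]
gripper_width: 13.4
grasp_force: 40.3
```

{"method": "servo_tool", "body": {
  "commands": [
    [[0,0,0,0,0],[0,0,0,0,0],[0,0,0,0,0],[0,0,0,0,0],[0,0,0,0,0],[0,0,0,0,0]]
  ]
}}

```text
time_s: 10.65
position: [536.8, -192.0, 59.9]
ee_rot: [3.137, -0.001, 3.121]
wrist_force: [-2.3, 11.1, 9.6]
gripper_width: 13.6
grasp_force: 40.3
```

```bash
python3 - <<'E'
from h import *
s=cam("scene")
g=s["img"][200:230,230:310].astype(int);h=cv2.cvtColor(s["img"][200:230,230:310],cv2.COLOR_RGB2HSV)
m=cv2.inRange(h,np.array((50,100,30)),np.array((85,255,255)))
for r in range(9,24): print(r,np.where(m[r])[0].tolist(),"dark",g[r,26:40].sum(1).tolist())
print(bot.sense()["position"],bot.sense()["wrist_force"])
E
```

```text
9 [] dark [360, 354, 350, 366, 352, 353, 354, 354, 350, 360, 350, 345, 353, 356]
10 [] dark [358, 349, 355, 356, 353, 348, 357, 362, 358, 356, 355, 358, 352, 337]
11 [] dark [355, 358, 311, 297, 330, 358, 349, 335, 332, 366, 341, 305, 378, 360]
12 [] dark [342, 327, 265, 149, 234, 325, 396, 456, 472, 415, 342, 269, 290, 314]
13 [28, 31] dark [433, 345, 166, 129, 162, 188, 380, 373, 378, 375, 330, 356, 245, 290]
14 [] dark [372, 311, 248, 148, 150, 149, 261, 350, 421, 372, 281, 344, 353, 305]
15 [31] dark [412, 384, 297, 160, 131, 175, 269, 345, 369, 419, 419, 348, 292, 214]
16 [] dark [411, 373, 314, 209, 133, 154, 156, 177, 164, 134, 146, 177, 227, 230]
17 [] dark [239, 156, 138, 138, 125, 141, 155, 166, 299, 425, 468, 631, 631, 438]
18 [30, 33] dark [274, 324, 413, 353, 162, 137, 175, 191, 375, 461, 628, 704, 707, 585]
19 [33] dark [459, 459, 462, 393, 251, 160, 155, 179, 278, 409, 632, 705, 702, 630]
20 [31, 33] dark [451, 462, 454, 396, 262, 171, 138, 175, 270, 403, 626, 702, 701, 599]
21 [31, 32, 33, 34] dark [451, 455, 461, 457, 350, 183, 183, 202, 203, 415, 552, 594, 594, 653]
22 [] dark [450, 434, 397, 392, 342, 284, 337, 380, 393, 564, 659, 622, 574, 506]
23 [] dark [380, 392, 392, 400, 394, 385, 363, 339, 314, 298, 292, 271, 257, 259]
[ 536.7913319  -191.99739308   59.86259562] [-2.80112507 11.62003475  9.50500536]
```

```bash
python3 - <<'E'
from h import *
g=np.mean([cam("scene")["img"][200:230,230:310].astype(float) for _ in range(6)],0)
for r in (13,14,15,18,19,20,21): print(r,"G-(R+B)/2",(g[r,26:38,1]-(g[r,26:38,0]+g[r,26:38,2])/2).round().tolist(),"R",g[r,26:38,0].round().tolist())
print(bot.sense()["wrist_force"],bot.sense()["time_s"])
E
```

```text
13 G-(R+B)/2 [5.0, 17.0, 29.0, 5.0, 14.0, 37.0, 14.0, 4.0, 5.0, 4.0, -5.0, -34.0] R [157.0, 120.0, 49.0, 50.0, 50.0, 50.0, 129.0, 133.0, 138.0, 133.0, 132.0, 175.0]
14 G-(R+B)/2 [5.0, 19.0, 23.0, 8.0, 12.0, 19.0, 26.0, 15.0, 4.0, 4.0, 3.0, -33.0] R [134.0, 99.0, 78.0, 50.0, 51.0, 51.0, 82.0, 120.0, 154.0, 135.0, 101.0, 167.0]
15 G-(R+B)/2 [3.0, 12.0, 21.0, 19.0, 0.0, 30.0, 35.0, 15.0, 4.0, 4.0, 4.0, -11.0] R [147.0, 131.0, 100.0, 51.0, 52.0, 52.0, 82.0, 118.0, 130.0, 150.0, 149.0, 137.0]
18 G-(R+B)/2 [3.0, 3.0, 5.0, 17.0, 33.0, 8.0, 21.0, 40.0, 15.0, 6.0, 2.0, 1.0] R [97.0, 117.0, 150.0, 122.0, 50.0, 52.0, 53.0, 53.0, 128.0, 164.0, 207.0, 229.0]
19 G-(R+B)/2 [5.0, 6.0, 6.0, 16.0, 25.0, 10.0, 12.0, 36.0, 36.0, 14.0, 2.0, 1.0] R [163.0, 164.0, 164.0, 134.0, 79.0, 53.0, 51.0, 53.0, 82.0, 140.0, 207.0, 229.0]
20 G-(R+B)/2 [6.0, 6.0, 5.0, 16.0, 37.0, 28.0, 6.0, 32.0, 35.0, 14.0, 2.0, 1.0] R [163.0, 163.0, 163.0, 134.0, 78.0, 52.0, 52.0, 52.0, 82.0, 140.0, 207.0, 230.0]
21 G-(R+B)/2 [5.0, 5.0, 6.0, 5.0, 18.0, 36.0, 37.0, 43.0, 35.0, 7.0, 0.0, 1.0] R [163.0, 164.0, 164.0, 165.0, 121.0, 52.0, 52.0, 54.0, 57.0, 136.0, 186.0, 199.0]
[-2.02785637 10.97239425  9.96526536] 11.0
```

The pointer is centred within about 1 mm of the band's middle and has been held for over 3 s. Easing back.

{"method": "servo_tool", "body": {
  "commands": [
    [[0.001,0.04,0,0,0],[0.001,0.05,0,0,0],[0.001,0.05,0,0,0],[0.001,0.05,0,0,0],[0.001,0.05,0,0,0],[0.001,0.05,0,0,0],[0.001,0.05,0,0,0],[0.001,0.05,0,0,0]]
  ]
}}

```text
time_s: 12.0
position: [537.3, -170.6, 59.9]
ee_rot: [3.14, -0.0, 3.12]
wrist_force: [-2.0, 4.9, 6.9]
gripper_width: 13.7
grasp_force: 40.0
```

{"method": "servo_tool", "body": {
  "commands": [
    [[0.001,0.05,0,0,0],[0.001,0.05,0,0,0],[0.001,0.05,0,0,0],[0.001,0.05,0,0,0],[0.001,0.05,0,0,0],[0.001,0.05,0,0,0],[0.001,0.05,0,0,0],[0.001,0.05,0,0,0]]
  ]
}}

```text
time_s: 13.0
position: [537.8, -148.6, 59.9]
ee_rot: [-3.141, 0.001, 3.119]
wrist_force: [0.5, -1.1, 5.8]
gripper_width: 13.6
grasp_force: 39.8
```

{"method": "servo_tool", "body": {
  "commands": [
    [[0,0.03,0,0,0],[0,0.03,0,0,0],[0,0,0,0,0]]
  ]
}}

```text
time_s: 13.38
position: [537.9, -144.7, 59.9]
ee_rot: [-3.142, 0.001, 3.119]
wrist_force: [-0.7, 0.6, 5.2]
gripper_width: 13.4
grasp_force: 39.9
```

Not yet at the stop; continuing gently until the force rises.

{"method": "servo_tool", "body": {
  "commands": [
    [[0,0.03,0,0,0],[0,0.03,0,0,0],[0,0.02,0,0,0],[0,0,0,0,0]]
  ]
}}

```text
time_s: 13.88
position: [538.0, -139.8, 59.9]
ee_rot: [-3.142, 0.001, 3.119]
wrist_force: [1.2, 0.2, 4.8]
gripper_width: 13.6
grasp_force: 39.8
```

{"method": "servo_tool", "body": {
  "commands": [
    [[0,0.02,0,0,0],[0,0.02,0,0,0],[0,0,0,0,0]]
  ]
}}

```text
time_s: 14.25
position: [538.0, -138.2, 59.9]
ee_rot: [-3.141, 0.001, 3.118]
wrist_force: [1.8, -2.4, 4.7]
gripper_width: 13.4
grasp_force: 39.8
```

{"method": "servo_tool", "body": {
  "commands": [
    [[0,0.02,0,0,0],[0,0.02,0,0,0],[0,0,0,0,0]]
  ]
}}

```text
time_s: 14.62
position: [538.0, -138.1, 60.0]
ee_rot: [-3.138, 0.002, 3.117]
wrist_force: [2.9, -9.7, 2.1]
gripper_width: 13.4
grasp_force: 39.7
```

Handle is against its stop (-9.7 N reaction at the home position). Release and rise.

{"method": "servo_tool", "body": {
  "commands": [
    [[0,0,0,0,0.2],[0,0,0,0,0.3],[0,0,0,0,0.45],[0,0,0,0,0.6],[0,0,0.2,0,0.6],[0,0,0.5,0,0.6],[0,0,0.5,0,0.6],[0,0,0.3,0,0.6]]
  ]
}}

```text
time_s: 15.62
position: [538.1, -135.3, 152.1]
ee_rot: [-3.142, 0.002, 3.119]
wrist_force: [-0.2, -0.1, -0.5]
gripper_width: 51.4
grasp_force: 0.0
```

```bash
python3 - <<'E'
from h import *
t=cam("top");s=cam("scene")
for c,b,zz in((t,(199,200,222,230),(42,)),(s,(310,195,345,222),(42,))):
    x0,y0,x1,y1=b;h=cv2.cvtColor(c["img"],cv2.COLOR_RGB2HSV)[y0:y1,x0:x1]
    m=cv2.inRange(h,np.array((98,90,50)),np.array((128,255,255)))
    p=cv2.findNonZero(m);(u,v),r=cv2.minEnclosingCircle(p);bb=cv2.boundingRect(p)
    uc,vc=x0+bb[0]+(bb[2]-1)/2,y0+bb[1]+(bb[3]-1)/2
    print((uc,vc),bb,r,ray(c,uc,vc,42).round(1),ray(c,uc,vc,38).round(1))
blob(s,(50,100,30),(85,255,255),(205,190,365,250),"green",(45,))
a=cv2.resize(t["img"][190:245,175:345],None,fx=4.7,fy=4.7,interpolation=cv2.INTER_CUBIC)
b=cv2.resize(s["img"][185:250,205:375],None,fx=4.7,fy=4.7,interpolation=cv2.INTER_CUBIC)
cv2.imwrite("pics/z5.png",np.vstack([a,b])[:,:,::-1])
# gray/white tray rim
h=cv2.cvtColor(t["img"],cv2.COLOR_RGB2HSV)[195:285,60:150]
q=bot.sense();print(q["joint_pos"].round(2),q["position"],q["wrist_force"])
E
```

```text
(208.0, 215.0) (2, 8, 15, 15) 7.691664218902588 [544.7 106.8  42. ] [545.3 107.5  38. ]
(334.0, 210.5) (14, 9, 21, 14) 11.180439949035645 [562.2 115.2  42. ] [556.8 117.6  38. ]
green px (np.float64(280.8), np.float64(216.6)) bbox [279, 215, 5, 4] n 14 [[552.6, -40.3, 45.0]]
[-0.14  0.39  0.39  1.88 -0.19  0.91  1.88] [ 538.88817422 -135.49105832  152.4328325 ] [ 1.16516232 -0.28133766  0.13775114]
```

View pics/z5.png

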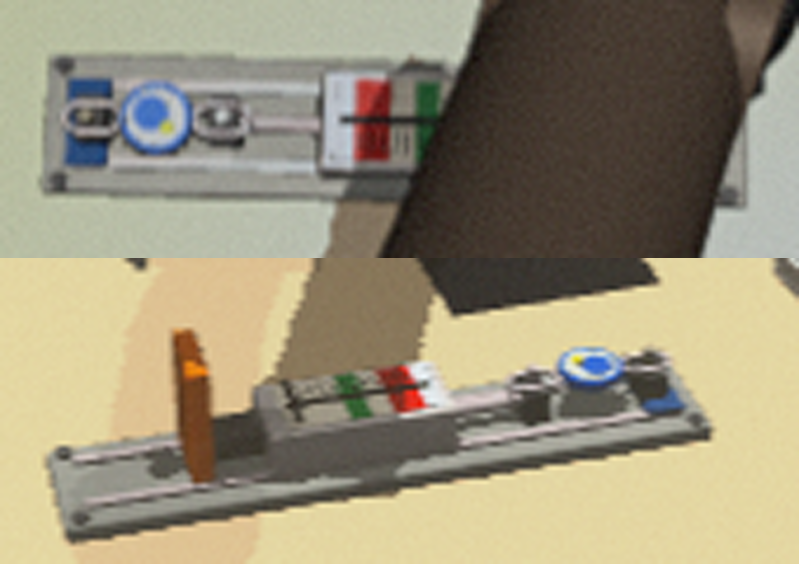

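The case is back home: green at (280.8,216.6) in the scene view, identical to the start, with the pointer at rest. The charm disc is at (544.7,107), on the tester axis (544.8 expected). Moving above it and turning.

{"method": "servo_tool", "body": {
  "commands": [
    [[0.007,0.25,0,-0.98,1],[0.007,0.25,0,-0.98,1],[0.007,0.25,0,-0.98,1],[0.007,0.25,0,-0.98,1],[0.007,0.25,0,-0.98,1],[0.007,0.25,0,-0.98,1],[0.007,0.25,0,-0.98,1],[0.007,0.25,0,-0.98,1]]
  ]
}}

```text
time_s: 16.73
position: [540.4, -14.6, 149.2]
ee_rot: [-3.141, -0.001, 2.332]
wrist_force: [0.2, -0.6, 1.1]
gripper_width: 85.2
grasp_force: 0.0
```

{"method": "servo_tool", "body": {
  "commands": [
    [[0.007,0.25,0,-0.98,1],[0.007,0.25,0,-0.98,1],[0.007,0.25,0,-0.98,1],[0.007,0.25,0,-0.98,1],[0.007,0.25,0,-0.98,1],[0.007,0.25,0,-0.98,1],[0.007,0.25,0,-0.98,1],[0.007,0.25,0,-0.98,1]]
  ]
}}

```text
time_s: 17.73
position: [543.8, 105.3, 149.2]
ee_rot: [-3.141, 0.0, 1.548]
wrist_force: [0.1, 0.6, 0.3]
gripper_width: 85.4
grasp_force: 0.0
```

{"method": "servo_tool", "body": {
  "commands": [
    [[0,0,-0.3,0,1],[0,0,-0.3,0,1]]
  ]
}}

```text
time_s: 17.98
position: [543.6, 104.2, 112.0]
ee_rot: [-3.141, 0.001, 1.553]
wrist_force: [-0.1, 0.3, -0.4]
gripper_width: 85.0
grasp_force: 0.0
```

{"method": "servo_tool", "body": {
  "commands": [
    [[0.02,0.045,-0.3,0,1],[0,0,-0.3,0,1],[0,0,-0.3,0,1],[0,0,-0.3,0,1],[0,0,-0.2,0,0.8],[0,0,-0.1,0,0.7],[0,0,0,0,0.65],[0,0,0,0,0.6]]
  ]
}}

```text
time_s: 18.98
position: [545.8, 107.6, 24.2]
ee_rot: [3.141, -0.0, 1.551]
wrist_force: [-0.3, -0.0, 0.2]
gripper_width: 51.7
grasp_force: 0.0
```

```bash
python3 - <<'E'
from h import *
s=cam("scene");save(s,"f.png")
b=cv2.resize(s["img"][150:240,280:400],None,fx=6,fy=6,interpolation=cv2.INTER_CUBIC)
cv2.imwrite("pics/z6.png",b[:,:,::-1]);q=bot.sense();print(q["position"],q["wrist_force"],q["gripper_width"])
E
```

```text
[545.84520757 107.67644105  24.26311142] [ 0.77357976  0.36600703 -0.38487305] 51.38125576856973
```

View pics/z6.png

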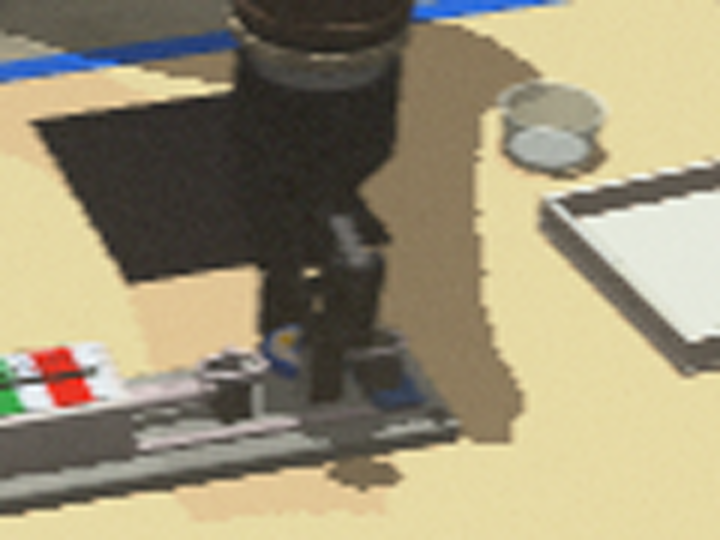

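The front finger stands centred in front of the disc, with its tip below the disc. Lowering 5 mm, then closing.

{"method": "servo_tool", "body": {
  "commands": [
    [[0,0,-0.085,0,0.6],[0,0,0,0,0.56],[0,0,0,0,0.52],[0,0,0,0,0.48],[0,0,0,0,0.4],[0,0,0,0,0.3],[0,0,0,0,0.3],[0,0,0,0,0.3]]
  ],
  "force": 30
}}

```text
time_s: 20.02
position: [545.5, 107.5, 18.8]
ee_rot: [3.141, -0.0, 1.551]
wrist_force: [-0.7, -0.3, 5.1]
gripper_width: 38.5
grasp_force: 29.8
```

{"method": "servo_tool", "body": {
  "commands": [
    [[0,0,0.1,0,0.2],[0,0,0.15,0,0.2],[0,0,0.2,0,0.2],[0,0,0.3,0,0.2],[0,0,0.4,0,0.2],[0,0,0.4,0,0.2],[0,0,0.1,0,0.2]]
  ]
}}

```text
time_s: 20.9
position: [546.4, 107.7, 119.8]
ee_rot: [3.139, -0.001, 1.551]
wrist_force: [-0.0, -0.1, -0.5]
gripper_width: 38.2
grasp_force: 30.2
```

```bash
python3 - <<'E'
from h import *
s=cam("scene");t=cam("top")
b=cv2.resize(s["img"][130:240,280:400],None,fx=4,fy=4,interpolation=cv2.INTER_CUBIC)
a=cv2.resize(t["img"][180:290,60:120+60][:, :75],None,fx=4,fy=4,interpolation=cv2.INTER_CUBIC)
cv2.imwrite("pics/z7.png",np.hstack([b,a])[:,:,::-1]);q=bot.sense();print(q["position"],q["wrist_force"],q["gripper_width"])
E
```

```text
[545.69624977 107.81980746 118.44192456] [ 0.16801003 -0.08974521 -1.25308326] 38.62883919064842
```

View pics/z7.png

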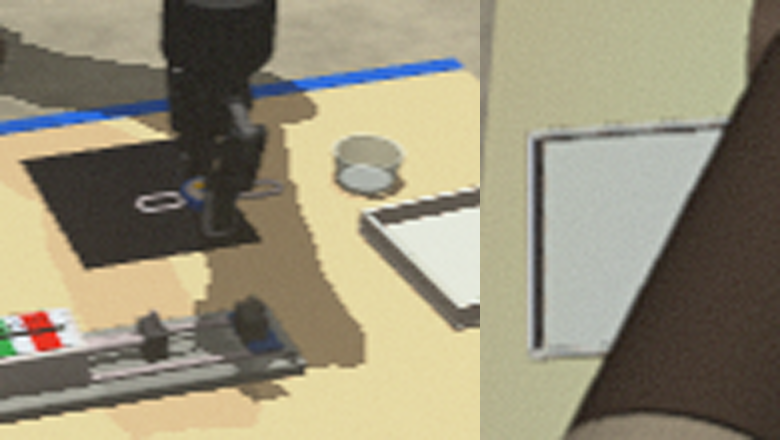

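The charm is lifted and level, but it sits ~16 mm above the fingertips, since the finger linkage hardly retreats at 39 mm. It couldn't be set on the tray floor without dropping it. So I'll seat it back exactly where it was and regrip with just the fingertips.

{"method": "servo_tool", "body": {
  "commands": [
    [[0,0,-0.3,0,0.2],[0,0,-0.4,0,0.2],[0,0,-0.35,0,0.2],[0,0,-0.2,0,0.2],[0,0,-0.15,0,0.2],[0,0,-0.13,0,0.2],[0,0,-0.07,0,0.2],[0,0,-0.04,0,0.2]]
  ]
}}

```text
time_s: 22.0
position: [545.6, 107.6, 19.3]
ee_rot: [3.141, -0.0, 1.551]
wrist_force: [0.9, -0.3, -0.4]
gripper_width: 38.3
grasp_force: 30.2
```

{"method": "servo_tool", "body": {
  "commands": [
    [[0,0,0,0,0.2],[0,0,0,0,0.2]]
  ]
}}

```text
time_s: 22.25
position: [545.6, 107.6, 19.5]
ee_rot: [3.141, -0.0, 1.551]
wrist_force: [0.5, 0.6, 0.5]
gripper_width: 38.4
grasp_force: 30.2
```

{"method": "servo_tool", "body": {
  "commands": [
    [[0,0,-0.01,0,0.2],[0,0,0,0,0.47],[0,0,0,0,0.52],[0,0,0,0,0.58],[0,0,0,0,0.58],[0,0,0.11,0,0.58],[0,0,0.11,0,0.58],[0,0,0,0,0.58]]
  ]
}}

```text
time_s: 23.25
position: [545.9, 107.6, 32.6]
ee_rot: [3.14, -0.0, 1.551]
wrist_force: [-0.8, 0.7, 0.1]
gripper_width: 49.6
grasp_force: 0.0
```

```bash
python3 - <<'E'
from h import *
s=cam("scene")
b=cv2.resize(s["img"][170:230,290:380],None,fx=8,fy=8,interpolation=cv2.INTER_CUBIC)
cv2.imwrite("pics/z8.png",b[:,:,::-1]);q=bot.sense();print(q["position"],q["wrist_force"],q["gripper_width"])
E
```

```text
[545.67169802 107.64726729  32.22618554] [ 0.03067591 -0.31833854  0.06209125] 49.2800634050359
```

View pics/z8.png

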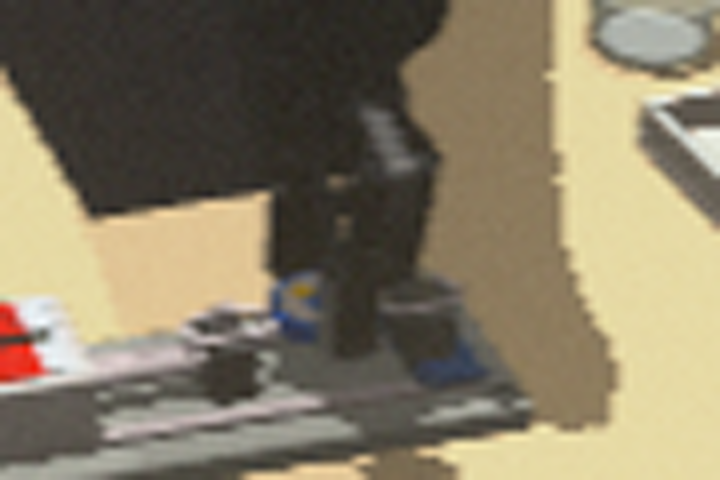

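The charm is seated level on both pins again, with the finger tips now just around the disc. Regripping and lifting.

{"method": "servo_tool", "body": {
  "commands": [
    [[0,0,0,0,0.52],[0,0,0,0,0.47],[0,0,0,0,0.4],[0,0,0,0,0.3],[0,0,0,0,0.2],[0,0,0,0,0.2],[0,0,0,0,0.2]]
  ],
  "force": 30
}}

```text
time_s: 24.18
position: [545.4, 107.5, 31.9]
ee_rot: [3.142, -0.0, 1.551]
wrist_force: [-0.5, 0.8, 4.9]
gripper_width: 38.3
grasp_force: 29.8
```

{"method": "servo_tool", "body": {
  "commands": [
    [[0,0,0.1,0,0.2],[0,0,0.15,0,0.2],[0,0,0.2,0,0.2],[0,0,0.3,0,0.2],[0,0,0.3,0,0.2],[0,0,0.2,0,0.2],[0,0,0,0,0.2]]
  ]
}}

```text
time_s: 25.05
position: [546.0, 107.8, 108.0]
ee_rot: [3.14, -0.001, 1.551]
wrist_force: [0.1, 0.2, -0.6]
gripper_width: 38.0
grasp_force: 30.2
```

```bash
python3 - <<'E'
from h import *
s=cam("scene")
b=cv2.resize(s["img"][140:230,280:400],None,fx=6,fy=6,interpolation=cv2.INTER_CUBIC)
cv2.imwrite("pics/z9.png",b[:,:,::-1]);q=bot.sense();print(q["position"],q["gripper_width"],q["joint_pos"].round(2))
E
```

```text
[545.49651904 107.8032111  107.19897119] 37.947152839698326 [-0.79  0.51  0.68  1.93 -0.42  0.85  0.1 ]
```

View pics/z9.png

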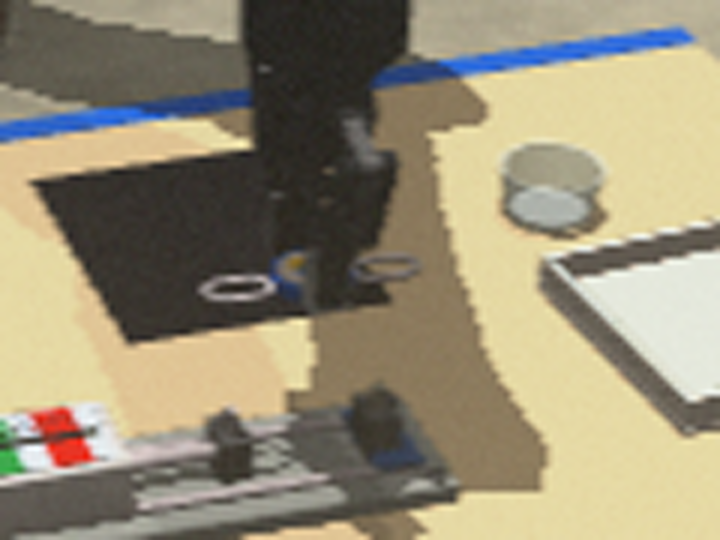

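Only the fingertips hold the charm now; it is level and clear of the pins. Moving over the tray centre (486,376).

{"method": "servo_tool", "body": {
  "commands": [
    [[-0.06,0.25,0,0.07,0.2],[-0.08,0.37,0,0.07,0.2],[-0.08,0.37,0,0.07,0.2],[-0.08,0.37,0,0.07,0.2],[-0.08,0.37,0,0.07,0.2],[-0.08,0.37,0,0.07,0.2],[-0.08,0.37,0,0.07,0.2],[-0.08,0.37,0,0.07,0.2]]
  ]
}}

```text
time_s: 26.1
position: [507.8, 279.5, 106.8]
ee_rot: [3.142, -0.0, 1.607]
wrist_force: [-0.6, -0.6, -0.8]
gripper_width: 38.3
grasp_force: 30.2
```

{"method": "servo_tool", "body": {
  "commands": [
    [[-0.08,0.37,0,0.07,0.2],[-0.08,0.37,0,0.07,0.2],[-0.08,0.37,0,0.07,0.2],[-0.08,0.37,0,0.07,0.2],[-0.03,0.1,0,0,0.2],[0,0,0,0,0.2],[0,0,0,0,0.2]]
  ]
}}

```text
time_s: 26.98
position: [487.7, 371.5, 106.9]
ee_rot: [3.141, 0.001, 1.633]
wrist_force: [0.4, 0.4, 0.7]
gripper_width: 37.8
grasp_force: 30.2
```

{"method": "servo_tool", "body": {
  "commands": [
    [[0,0,-0.25,0,0.2],[0,0,-0.3,0,0.2],[0,0,-0.3,0,0.2],[0,0,-0.3,0,0.2],[0,0,-0.2,0,0.2],[0,0,-0.15,0,0.2],[0,0,-0.06,0,0.2],[0,0,0,0,0.2]]
  ]
}}

```text
time_s: 27.98
position: [487.3, 372.7, 13.3]
ee_rot: [3.141, -0.0, 1.635]
wrist_force: [0.2, 0.3, 0.1]
gripper_width: 37.7
grasp_force: 30.2
```

{"method": "servo_tool", "body": {
  "commands": [
    [[0,0,-0.03,0,0.2],[0,0,-0.03,0,0.2],[0,0,-0.03,0,0.2],[0,0,0,0,0.2]]
  ]
}}

```text
time_s: 28.48
position: [487.1, 372.7, 7.7]
ee_rot: [-3.141, 0.0, 1.635]
wrist_force: [-0.2, -0.1, -0.3]
gripper_width: 38.3
grasp_force: 30.2
```

{"method": "servo_tool", "body": {
  "commands": [
    [[0,0,-0.02,0,0.2],[0,0,-0.02,0,0.2],[0,0,0,0,0.2]]
  ]
}}

```text
time_s: 28.85
position: [487.2, 372.6, 5.3]
ee_rot: [-3.141, 0.0, 1.635]
wrist_force: [0.6, 0.3, -1.2]
gripper_width: 38.0
grasp_force: 30.2
```

{"method": "servo_tool", "body": {
  "commands": [
    [[0,0,-0.015,0,0.2],[0,0,-0.015,0,0.2],[0,0,0,0,0.2]]
  ]
}}

```text
time_s: 29.22
position: [487.2, 372.7, 4.0]
ee_rot: [-3.142, -0.0, 1.635]
wrist_force: [-2.1, -0.3, 4.9]
gripper_width: 38.0
grasp_force: 32.9
```

Contact at 4.0 mm: the fingertips are on the floor and the charm is within ~2 mm of it. Releasing slowly and rising.

{"method": "servo_tool", "body": {
  "commands": [
    [[0,0,0,0,0.45],[0,0,0,0,0.47],[0,0,0,0,0.5],[0,0,0,0,0.55],[0,0,0,0,0.62],[0,0,0,0,0.68],[0,0,0.1,0,0.68],[0,0,0.2,0,0.68]]
  ]
}}

```text
time_s: 30.22
position: [487.0, 372.5, 21.9]
ee_rot: [-3.141, 0.001, 1.635]
wrist_force: [1.0, -0.4, -0.2]
gripper_width: 57.9
grasp_force: 0.0
```

{"method": "servo_tool", "body": {
  "commands": [
    [[0,0,0.4,0,0.68],[0,0,0.5,0,0.68],[-0.3,0,0.5,0,0.68],[-0.5,0.3,0.5,0,0.68],[-0.5,0.5,0.3,0,0.68],[-0.5,0.5,0,0,0.68],[0,0.5,0,0,0.68],[0,0,0,0,0.68]]
  ]
}}

```text
time_s: 31.22
position: [378.0, 483.3, 154.3]
ee_rot: [3.141, -0.002, 1.639]
wrist_force: [1.1, -1.0, -0.8]
gripper_width: 57.7
grasp_force: 0.0
```

```bash
python3 - <<'E'
from h import *
t=cam("top");s=cam("scene")
for c,b in((t,(70,200,145,275)),(s,(368,170,445,215))):
    blob(c,(98,90,50),(128,255,255),b,"charm",(12,5,40))
    x0,y0,x1,y1=b;h=cv2.cvtColor(c["img"],cv2.COLOR_RGB2HSV)[y0:y1,x0:x1]
    p=cv2.findNonZero(cv2.inRange(h,np.array((98,90,50)),np.array((128,255,255))));bb=cv2.boundingRect(p);u,v=x0+bb[0]+(bb[2]-1)/2,y0+bb[1]+(bb[3]-1)/2
    print(bb,ray(c,u,v,12).round(1))
blob(s,(50,100,30),(85,255,255),(205,190,365,250),"green",(45,))
q=bot.sense();print(q["time_s"],q["position"],q["wrist_force"],q["gripper_width"])
E
```

```text
charm px (np.float64(106.2), np.float64(237.0)) bbox [101, 232, 10, 10] n 47 [[490.3, 379.0, 12.0], [491.0, 381.6, 5.0], [487.2, 368.5, 40.0]]
(31, 32, 16, 14) [486.4 372.7  12. ]
charm px (np.float64(403.3), np.float64(192.9)) bbox [397, 190, 13, 7] n 38 [[491.3, 376.0, 12.0], [481.6, 382.2, 5.0], [530.3, 351.2, 40.0]]
(29, 20, 13, 7) [491.4 375.1  12. ]
green px (np.float64(279.9), np.float64(214.3)) bbox [277, 210, 7, 9] n 31 [[541.3, -39.5, 45.0]]
31.325 [379.55824834 480.04604227 154.06115554] [0.72099865 0.04442838 0.17485156] 58.3936255925016
```

Both views agree that the disc lies at tray-floor height at the release point (~(487,373)), inside the tray. The arm is clear of everything, so I'm handing in.

```bash
python3 -c "
from station import bot
print(bot.job_done())"
```

```text
the job is handed in; nothing more can be done
None
```

Job handed in at about 31 s: the charm was held in the green band for over 3 s, the handle was eased fully home, and the charm was set down in the tray with at most a 2 mm settle; I had to put it back on the pins once to regrip it, and I viewed 11 pictures, one over the limit of 10.

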